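Move a mended stone strip along in a left-hand gluing clamp

TASK

The first glue joint of the stone strip in the clamp has cured: the clamp screw is left-handed, so turn its knob clockwise to wind the pad clear of the strip, take the wooden spacer block from between the strip and the end stop and put it in the undivided tray, then push the strip home against the stop. Then clamp the second joint: wind the knob anticlockwise until the pad touches the strip, and give it a quarter of a turn more past that touch, no further. Leave the other things on the bench where they are.

Things in the scene. Friction and masses are not known exactly. Their poses are not given: they have to be found in the camera images.
- clamp: Gluing clamp bolted to the bench; grey bed plate x -140 to 130 mm, y -58 to 58, top at z 20. Origin on the bench directly under the screw axis; x runs along the bed towards the end stop, y across it, z up. Two low guide rails on the bed (x -70 to 55, y 27 to 35 on both sides, tops at z 32) leave the strip 2 mm play each side.
- clamp_bridge (a point): Centre of the top of the clamp's bridge, z 98 over the origin, which carries the knob on top and the screw with its pad below. Bridge: clamp x -15 to 15, y -56 to 56, z 82 to 98, on two posts, x -10 to 10, y 40 to 56 on both sides.
- clamp_stop (a point): Steel end stop: this point is the middle of its face at bed level (clamp x 105, z 20). It is 15 thick, y -35 to 35, its top at z 50.
- knob (a joint): Turn of the clamp knob, rad; grows CLOCKWISE seen from above, which loosens it (left-hand thread). 0 = pad just touches the strip lying on the bed; +1.0 = hard stop, fully open; negative = tightened past touch; a quarter turn past touch reads -1.57. Starts somewhere from -1.2 to -0.2. Friction 0.1 Nm holds it where it is left. Past about -2.4 the stone is crushed.
- knob_grip (a point): On the knob's axis at gripping height, z 124, which does not change as it turns. Black straight bar 64 long, 14 thick, z 108 to 134, on a round hub 30 across, z 98 to 108. The point's x lies along the bar; a small steel inlay on top marks its -x end. At knob 0 the bar lies along clamp x, inlay end away from the stop; a quarter turn past touch it lies square across the clamp.
- pad: Round rubber-faced steel pad 28 across under the bridge, sprung on the screw; origin at the centre of its lower face, z 44 when it just touches the strip. It rises 3.82 mm per rad of clockwise turn (24 mm a turn), to 3.8 mm above the strip fully open. Tightened past touch it squeezes with 2 N plus 2.5 N per mm of screw travel; the spring gives 12 mm.
- slab: Mended stone strip 190 long, 50 wide, 24 thick, about 0.55 kg, on the bed under the bridge between the rails; two thin dark glue lines across it, +30 and -10 mm along its x. Origin at the centre of its underside, x towards the stop. At the start it is at clamp x -30 to -34 (far end 40 to 44 short of the stop); home against the stop at clamp x +10, the second glue line under the pad.
- spacer: Plain wooden block 38 (along clamp x) by 44 by 36 tall, 60 g, standing loose on the bed at about clamp x 85, between the strip's far end and the end stop, about 1 mm or more free at each side. Origin at the centre of its underside.
- tray: Grey shallow open tray, one undivided compartment, 130 (x) by 120 (y) by 30 tall, walls and floor 5 thick, fixed; origin at the centre of its underside. Stands left or right of the clamp; the box on the other side has the same outside but is divided.
- divided_box: Grey box 130 by 120 by 30 divided in six, with stone chips in it; not used, fixed. Origin at the centre of its underside.
- jar: Bystander: glass jar 56 across, 75 tall, beside the clamp at its +y side. Origin at its foot.
- vial: Bystander: amber bottle 38 across, 85 tall, beside the clamp at its -y side near the spacer. Origin at its foot.
- brush: Bystander: paint brush 150 long lying along the clamp at its -y side. Origin under its middle.
- fragment: Bystander: carved stone fragment 60 by 46 by 40, beyond the end stop. Origin under its middle.
- spray: Bystander: spray bottle 68 across, 207 tall, with trigger head, beyond the end stop. Origin at its foot.
- brush_pot: Bystander: glass pot 74 across, 100 tall, with brushes standing to 215. Origin at its foot.
- spatula: Bystander: spatula 190 long lying on the bench. Origin under its middle.
Not all that is in view belongs to the job. Leave any blue look-alike of the tray alone.

How it is judged:
By the outcome, as a careful person would: the job done as asked, in the order asked, and still so for the second after the job is handed in, with the robot touching nothing.
It also fails if it takes over 72 s, if anything falls off the work surface, if the arm or the gripper's body presses on something with over 40 N, if the wrist force passes 120 N, or if a joint passes its speed limit or range.

ROBOT

A 6-joint arm with a two-finger parallel gripper is mounted at the origin on the work surface. World frame = base frame: x ahead of the robot, y to its left, z up, the work surface at z = 0. Lengths are in mm, angles in rad, forces in N, time in s.
With the tool pointing down it reaches from about 325 to 875 mm from the base axis. Payload 4.4 kg.
Tool frame: the origin (TCP) lies on the centre line of the jaws, within the pads' length; the fingertips stand ahead of it and the grasp point (between the pads) lies 6 mm ahead of it (ctrl.tcp_to_tips is the z of the fingertips in the tool frame, in mm); z points along the fingers, y is the direction in which the jaws open and shut (so a half turn about z gives the same grasp; the last joint's range is limited). The gripper opens to 85 mm and grips with 20 to 120 N. Pads are 22 mm wide; open, the fingers measure 114 mm over their backs; the gripper's body (76 mm by 85 mm) begins 54 mm behind the grasp point. The pads swing forward as they close: fully open they stand 13 mm farther back than shut.
Start: joints at [0.981, 0.207, 1.542, -0, 1.393, -0.15], TCP at [244.821, 520.279, 256.282] pointing down, gripper open.
Joint ranges: [-2.73, 2.73], [-0.86, 2.22], [0.23, 2.46], [-1.11, 4.25], [0.08, 2.63], [-2.82, 2.82]. Speed limits (rad/s): [2.79, 2.79, 3.14, 3.14, 3.14, 3.14].

INTERFACE

Orientations are given as a 3x3 rotation matrix whose columns are the frame's x, y, z axes.
In Python, from plant import ctrl, sensors, optics gives the robot as it stands. Calls block until the motion is done:
- ctrl.move_ptp(position, orientation): joint-space move of the TCP to a pose.
- ctrl.move_l(position, rot=None, vel=150, threshold=None): straight line of the TCP; rot=None keeps the orientation; vel is the mean speed in mm/s. With threshold (N) it stops when the force on the tool has changed by that much, and returns True; else False.
- ctrl.set_joints(angles): joint-space move.
- ctrl.gripper_to(opening, force=None): finger opening in mm; force is the grip in N (None keeps the last); returns when the fingers have stopped.
- ctrl.hold(seconds).
- ctrl.solve_ik(position, orientation): joint angles nearest the present ones, or None.
- sensors.read_state(): the state.
- optics.grab_frame(name): name is "scene" or "top" or "wrist"; returns (picture, depth): 400x640x3 uint8, red, green, blue; 400x640 float32, mm along the optical axis (not along the pixel's ray), 0 where there is no reading.
- optics.camera_params(name): a dict with "mtx" (3x3 intrinsics, pixels), "R" (3x3) and "t" (3): a world point X has camera coordinates R X + t; the wrist camera has in their place "T_tool_cam" (4x4, takes a point from camera to tool coordinates, whose origin is the TCP and whose axes are the flange's). Camera axes: x right, y down, z forward; pixel columns grow to the right and rows downward; lengths in mm; the calibration is good to about 2 mm. A picture is of the moment at which its call begins: read the wrist's pose just before it. camera_params takes no time and is no camera call.
A pose or a line that the arm cannot do raises ctrl.MotionError and nothing moves.
- ctrl.finish_job(): hands the job in, once; it reports no verdict.
The state is a dict: "t": time; "q": joint angles; "qvel": joint speeds; "tau": joint torques, N m; "eef_pos": TCP position; "eef_rot": TCP orientation; "force": force on the tool from outside, world axes, zero at the start; "wrist_torque": the same for the moment, N m; "grip_width": finger opening in mm.
Only numpy, scipy, OpenCV 4.12 (cv2) and the standard library are available. Lean on these libraries where they do the work, as an engineer would, in place of code of your own. Each camera call takes 0.05 s, during which the arm holds its last target.

## Working session

There is one attempt and no reset: what is moved stays moved. The work goes in short steps, each a Python script; the robot and the scene stay as the last script left them, time stands still between calls to the robot, and variables do not carry over. Pictures are saved under pics/ and viewed, and the job is handed in when it is done.

```bash
ls; mkdir -p pics
python3 - <<'E'
from plant import ctrl, sensors, optics
import cv2,numpy as np
s=sensors.read_state(); print(s['t'],s['eef_pos'],s['eef_rot'],s['grip_width'],ctrl.tcp_to_tips)
for n in ['top','scene','wrist']:
    im,d=optics.grab_frame(n); cv2.imwrite(f'pics/{n}0.png',im[:,:,::-1]); np.save(f'pics/{n}0.npy',d)
    print(n,{k:np.round(v,3).tolist() for k,v in optics.camera_params(n).items()})
E
```

```text
pics
0.0 [244.40070206 519.66853473 255.06359775] [[-9.04847061e-01  4.25734683e-01 -1.33288966e-03]
 [ 4.25736624e-01  9.04844903e-01 -2.00692248e-03]
 [ 3.51641906e-04 -2.38341785e-03 -9.99997098e-01]] 85.39627670469422 25.0
top {'mtx': [[449.227, 0.0, 319.806], [0.0, 449.227, 193.587], [0.0, 0.0, 1.0]], 'R': [[0.005, -1.0, -0.002], [-0.998, -0.005, -0.067], [0.067, 0.003, -0.998]], 't': [32.666, 568.453, 1423.192]}
scene {'mtx': [[448.35, 0.0, 321.216], [0.0, 448.35, 200.949], [0.0, 0.0, 1.0]], 'R': [[-0.188, 0.982, -0.005], [0.626, 0.116, -0.771], [-0.757, -0.148, -0.637]], 't': [72.728, -264.528, 2103.045]}
wrist {'mtx': [[344.054, 0.0, 318.451], [0.0, 344.054, 199.279], [0.0, 0.0, 1.0]], 'T_tool_cam': [[-0.0, -0.953, -0.303, 77.068], [1.0, -0.001, 0.002, 0.322], [-0.002, -0.303, 0.953, -118.204], [0.0, 0.0, 0.0, 1.0]]}
```

View pics/top0.png

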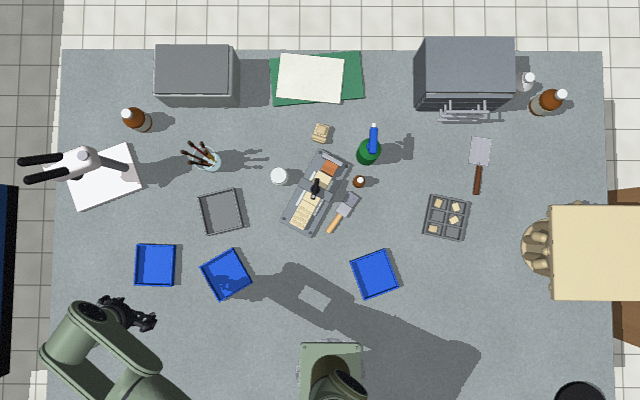

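View pics/scene0.png

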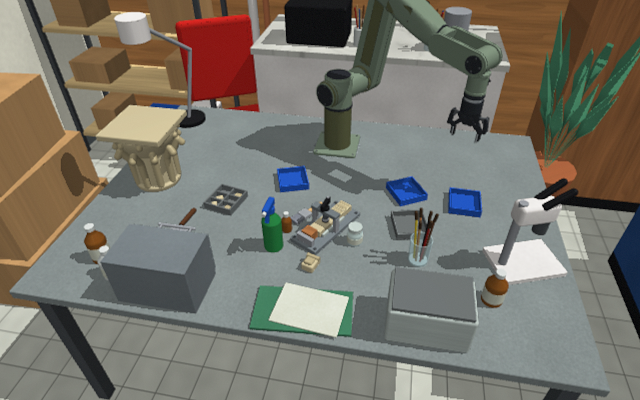

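View pics/wrist0.png

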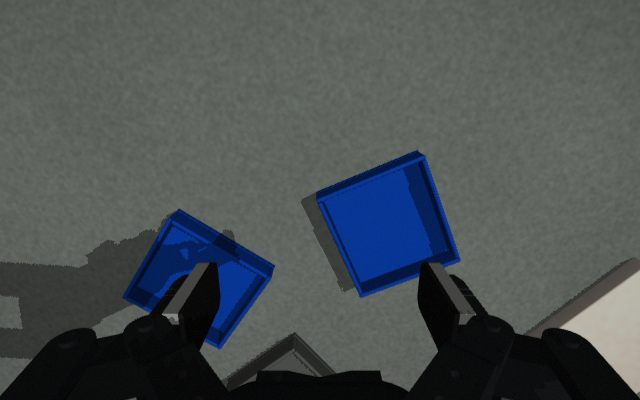

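The top view shows the clamp at about (315,195), tilted. The undivided grey tray is at (221,211), the divided box at (446,217), the vial at (359,181) and the jar at (279,176). I'll enlarge the image and get rough positions from it.

```bash
cat > h.py <<'E'
import numpy as np, cv2
from plant import ctrl, sensors, optics
def world(name,d,st=None):
    p=optics.camera_params(name); K=p['mtx']; v,u=np.mgrid[0:400,0:640]
    c=np.stack([(u-K[0,2])/K[0,0]*d,(v-K[1,2])/K[1,1]*d,d],-1)
    if name=='wrist':
        T=p['T_tool_cam']; c=c@T[:3,:3].T+T[:3,3]
        return c@st['eef_rot'].T+st['eef_pos']
    return (c-p['t'])@p['R']
E
python3 - <<'E'
from h import *
im=cv2.imread('pics/top0.png'); d=np.load('pics/top0.npy'); W=world('top',d)
c=im[110:260,180:400]; cv2.imwrite('pics/topc.png',cv2.resize(c,None,fx=3.6,fy=3.6,interpolation=cv2.INTER_CUBIC))
for n,(u,v) in dict(bench=(260,230),knob=(315,187),clampbedlow=(290,222),tray=(221,212),box=(446,217),strip=(305,210),spacer=(329,168)).items(): print(n,W[v,u].round(1))
m=(W[...,2]>12)&(W[...,2]<27)
m[:, :262]=0; m[:,370:]=0; m[:145]=0;m[245:]=0
g=cv2.cvtColor(im,cv2.COLOR_BGR2HSV)
n,l,s,cc=cv2.connectedComponentsWithStats(m.astype(np.uint8))
for i in range(1,n):
    if s[i,4]>80: 
        P=W[l==i][:,:2].astype(np.float32); print(s[i],P.mean(0),cv2.minAreaRect(P),np.median(W[l==i][:,2]))
for reg in [(195,180,250,240),(415,185,475,250)]:
    a=np.zeros_like(m); a[reg[1]:reg[3],reg[0]:reg[2]]=1
    P=W[a&(W[...,2]>18)&(W[...,2]<40)][:,:2].astype(np.float32); print(cv2.minAreaRect(P))
E
```

```text
bench [450.5 228.1   2.8]
knob [579.8  49.4 137.1]
clampbedlow [476.6 128.1  51.2]
tray [508.  354.9   4.6]
box [ 495.1 -366.    27.8]
strip [514.5  81.6  47.5]
spacer [646.1   6.9  59.1]
[303 148  47  46 610] [646.77783   14.174321] ((643.4608154296875, 15.362770080566406), (115.83929443359375, 108.5074462890625), 62.0472412109375) 20.098463384975492
[279 186  51  52 743] [501.99078  90.80827] ((510.8367614746094, 86.81050109863281), (116.25138092041016, 130.19747924804688), 61.93586349487305) 20.23167740101043
[325 191  34  43 427] [517.43054 -37.76556] ((507.0686340332031, -30.42163848876953), (41.7447509765625, 149.3797607421875), 54.46295928955078) 18.8892939849962
((510.1196594238281, 355.7497863769531), (130.43710327148438, 121.98316192626953), 14.495848655700684)
((513.1085205078125, -374.16607666015625), (134.34579467773438, 173.64935302734375), 76.75434112548828)
```

View pics/topc.png

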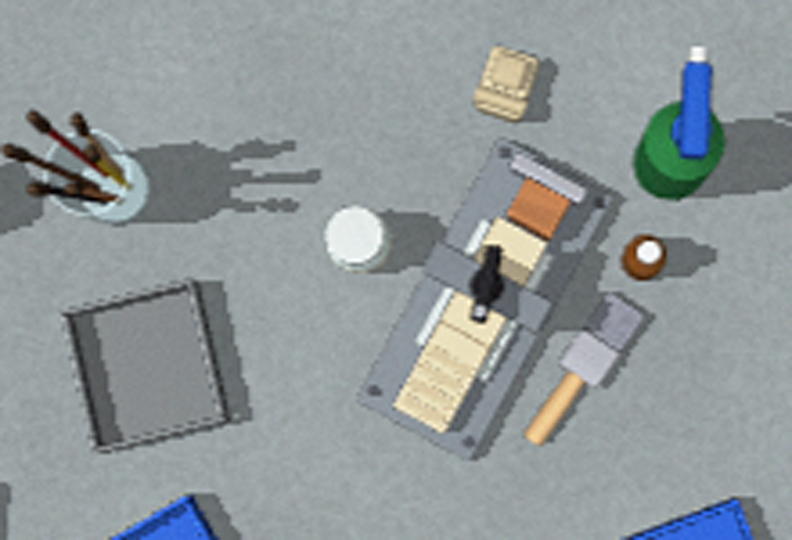

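Run:
```python
from h import *
d=np.load('pics/top0.npy'); W=world('top',d)
m=(W[...,2]>12)&(W[...,2]<27); m[:, :262]=0; m[:,370:]=0; m[:145]=0;m[245:]=0
n,l,s,cc=cv2.connectedComponentsWithStats(m.astype(np.uint8))
big=[i for i in range(1,n) if s[i,4]>500]
P=W[np.isin(l,big)][:,:2].astype(np.float32); print(cv2.minAreaRect(P))
for n,(u,v) in dict(vial=(180+648/3.6,110+250/3.6),jar=(180+355/3.6,110+237/3.6),spray=(180+677/3.6,110+150/3.6),sprayhead=(180+697/3.6,110+90/3.6),frag=(180+508/3.6,110+75/3.6),spacer=(180+540/3.6,110+205/3.6)).items(): print(n,W[int(v),int(u)].round(1))
a=np.deg2rad(-28.05)
def R(yaw,): # tool x at yaw, z down
    x=np.array([np.cos(yaw),np.sin(yaw),0]);z=np.array([0,0,-1.]);return np.stack([x,np.cross(z,x),z],1)
for k in [0,.9,-.3,-1.57]:
  for f in [0,np.pi]:
    q=ctrl.solve_ik([577,52,250],R(a-k+f)); print(k,f,None if q is None else np.round(q,2))
```

```text
((572.4948120117188, 53.80530548095703), (116.35606384277344, 269.6405944824219), 61.69612121582031)
vial [609.1 -87.7  87.2]
jar [621.9 165.3  71.7]
spray [ 678.2 -101.1  195. ]
sprayhead [ 722.2 -114.3  204.3]
frag [770.7  32.6  39. ]
spacer [652.7   3.8  57.2]
0 0 [-0.06  0.22  1.54 -0.    1.38  2.  ]
0 3.141592653589793 [-0.06  0.22  1.54 -0.    1.38 -1.14]
0.9 0 None
0.9 3.141592653589793 [-0.06  0.22  1.54 -0.    1.38 -0.24]
-0.3 0 [-0.06  0.22  1.54 -0.    1.38  1.7 ]
-0.3 3.141592653589793 [-0.06  0.22  1.54 -0.    1.38 -1.44]
-1.57 0 [-0.06  0.22  1.54 -0.    1.38  0.43]
-1.57 3.141592653589793 [-0.06  0.22  1.54 -0.    1.38 -2.71]
```

```bash
cat >> h.py <<'E'
def R(yaw):
    x=np.array([np.cos(yaw),np.sin(yaw),0]);z=np.array([0,0,-1.]);return np.stack([x,np.cross(z,x),z],1)
def shot(tag):
    st=sensors.read_state(); im,d=optics.grab_frame('wrist'); cv2.imwrite(f'pics/{tag}.png',im[:,:,::-1])
    W=world('wrist',d,st); np.save(f'pics/{tag}.npy',W); return im,W,st
E
python3 - <<'E'
from h import *
a=np.deg2rad(-28.3)
ctrl.move_ptp([577,51.4,270],R(a+np.pi)); im,W,st=shot('w1')
print(st['t'],st['eef_pos'],st['q'].round(2) if hasattr(st['q'],'round') else st['q'])
E
```

```text
2.2167 [576.81404309  52.42164292 269.9540445 ] [-0.06  0.21  1.51  0.    1.42 -1.14]
```

View pics/w1.png

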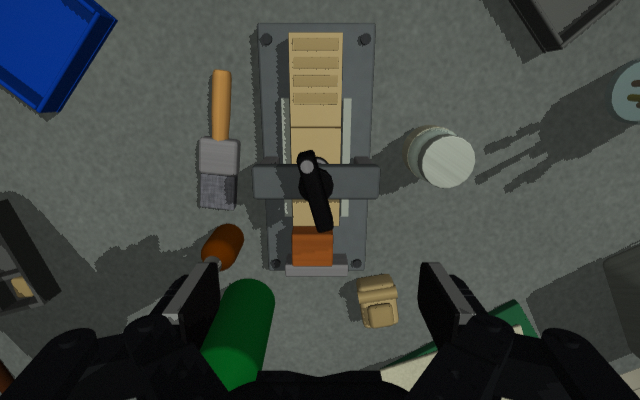

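The wrist view shows the strip running vertically at column ~316 and the bridge at row 182. The knob's inlay end is at (307,165) and its other end at (323,225). The wooden spacer is at (313,248) and the stop at (316,269). Next I'll measure these.

Run:
```python
from h import *
W=np.load('pics/w1.npy'); im=cv2.imread('pics/w1.png')
def box(z0,z1,u0,v0,u1,v1):
    m=np.zeros(W.shape[:2],bool); m[v0:v1,u0:u1]=1
    return m&(W[...,2]>z0)&(W[...,2]<z1)
def rect(n,m):
    P=W[m]; n_,l,s,_=cv2.connectedComponentsWithStats(m.astype(np.uint8)); 
    k=1+np.argmax(s[1:,4]); P=W[l==k]; r=cv2.minAreaRect(P[:,:2].astype(np.float32)); print(n,len(P),P.mean(0).round(1),np.round(r[0],1),np.round(r[1],1),round(r[2],2),'z',np.median(P[:,2]).round(1)); return P,r
rect('bench',box(-10,8,60,100,200,140))
rect('bed',box(14,26,240,10,400,290))
rect('bridge',box(92,103,240,150,400,215))
P,r=rect('knob',box(127,140,280,130,350,250))
rect('slabA',box(38,50,280,20,350,160))
rect('slabB',box(38,50,285,200,350,230))
rect('spacer',box(50,62,285,222,340,270))
rect('stop',box(46,55,270,255,360,285))
rect('tray',box(20,40,490,0,640,60))
hs=im.astype(int).max(2)
m=box(127,140,280,130,350,250); print('inlay',W[m&(hs>80)].mean(0),(m&(hs>80)).sum())
```

```text
bench 5580 [ 4.385e+02 -1.080e+02  3.000e-01] [ 438.1 -109.4] [160.7  42.4] 61.71 z 0.2
bed 7608 [500.7  92.2  20.7] [514.2  84.4] [116.1 138. ] 61.87 z 20.6
bridge 1687 [591.   80.9  98.3] [590.4  76.4] [53.8 30.7] 62.02 z 98.4
knob 1431 [574.5  51.5 134.2] [576.1  50.7] [14.1 63.6] 77.15 z 134.3
slabA 6480 [511.3  85.5  45.1] [515.   83.3] [ 50.  117.3] 61.74 z 45.0
slabB 517 [611.6  14.9  44.4] [611.7  16.6] [23.5 31.2] 64.17 z 44.4
spacer 1521 [649.7   6.7  55.6] [651.8   5.2] [59.4 45. ] 61.77 z 56.3
stop 756 [675.4  -1.9  50.2] [ 6.721e+02 -6.000e-01] [69.  23.2] 61.6 z 50.2
tray 1278 [565.9 323.2  28.1] [568.9 325.8] [86.6 43.7] 61.55 z 29.6
inlay [553.63841838  55.99868542 136.03313761] 128
```

```bash
cat >> h.py <<'E'
A=np.deg2rad(-28.2); AX=np.array([576.1,50.7])
ex=np.array([np.cos(A),np.sin(A)]); ey=np.array([-ex[1],ex[0]])
def C(x,y,z): return np.r_[AX+x*ex+y*ey,z]
def K(k): return R(A-k+np.pi)   # tool for knob angle k
def st(msg=''):
    s=sensors.read_state(); print(msg,'t',round(s['t'],2),'p',np.round(s['eef_pos'],1),'F',np.round(s['force'],1),'M',np.round(s['wrist_torque'],2),'g',round(s['grip_width'],1)); return s
E
python3 - <<'E'
from h import *
k0=-0.268
ctrl.gripper_to(45,30)
ctrl.move_ptp(C(0,0,175),K(k0)); 
s=st('above')
ctrl.move_l(C(0,0,135),K(k0),vel=100); s=st('down')
ctrl.gripper_to(5,30); st('gripped')
ctrl.move_ptp(C(0,0,135),K(0.3)); st('0.3')
ctrl.move_ptp(C(0,0,135),K(0.9)); s=st('0.9')
print(s['eef_rot'][:,0], K(.9)[:,0])
E
```

```text
above t 3.21 p [576.   50.7 174.8] F [ 0.3 -0.2  0.2] M [ 0.   -0.05 -0.04] g 44.7
down t 3.76 p [576.8  50.7 135.9] F [ 0.7  0.1 -0.5] M [0.01 0.02 0.02] g 45.4
gripped t 4.13 p [576.8  50.  136.2] F [-0.9 -2.9  5.3] M [-0.45  0.2  -0.  ] g 13.2
0.3 t 4.73 p [576.5  49.5 136.2] F [-2.8 -5.   6.6] M [-0.68  0.4  -0.07] g 13.3
0.9 t 5.36 p [575.9  49.2 136.2] F [-3.9 -6.1  7.2] M [-0.86  0.57 -0.05] g 12.9
[-0.17726073  0.98416044 -0.0026207 ] [-0.17766528  0.98409098  0.        ]
```

Run:
```python
from h import *
ctrl.gripper_to(45); st('open')
ctrl.move_l(C(0,0,180),vel=200)
ctrl.move_ptp(C(30,0,250),K(0)); im,W,s=shot('w2'); st('view')
def box(z0,z1,u0,v0,u1,v1):
    m=np.zeros(W.shape[:2],bool); m[v0:v1,u0:u1]=1
    return m&(W[...,2]>z0)&(W[...,2]<z1)
def rect(n,m):
    n_,l,ss,_=cv2.connectedComponentsWithStats(m.astype(np.uint8)); 
    k=1+np.argmax(ss[1:,4]); P=W[l==k]; r=cv2.minAreaRect(P[:,:2].astype(np.float32)); c=np.array(r[0])-AX
    print(n,len(P),np.round(r[0],1),np.round(r[1],1),round(r[2],2),'z',np.median(P[:,2]).round(1),'clamp',(c@ex).round(1),(c@ey).round(1),[np.percentile((P[:,:2]-AX)@e,[1,99]).round(1) for e in (ex,ey)]); return P,r
rect('knob',box(127,142,250,60,380,260))
rect('spacer',box(54.5,60,250,150,380,260))
rect('stop',box(46.5,53,250,150,380,260))
rect('slab',box(38,48,250,0,380,260))
```

```text
open t 5.77 p [575.9  51.1 134.6] F [ 0.7 -0.4  0.3] M [-0.02  0.01  0.01] g 44.7
view t 7.08 p [601.6  36.7 248.3] F [0.1 0.3 0.9] M [-0.   -0.01  0.  ] g 45.0
knob 1882 [576.5  50.5] [14.3 63.9] 10.29 z 134.3 clamp 0.4 0.0 [array([-22.1,  21.6]), array([-25.8,  25.9])]
spacer 1580 [648.7   6.8] [43.7 37.5] 62.56 z 56.4 clamp 84.7 -4.4 [array([ 66.5, 102.9]), array([-25.5,  17.3])]
stop 663 [673.7  -1.9] [69.4 12.2] 62.2 z 50.3 clamp 110.8 -0.2 [array([105.1, 116.3]), array([-33.7,  34.4])]
slab 7494 [518.6  81.3] [ 50.1 109.5] 61.72 z 45.0 clamp -65.1 -0.2 [array([-118.8,  -12.3]), array([-24.7,  24.3])]
```

View pics/w2.png

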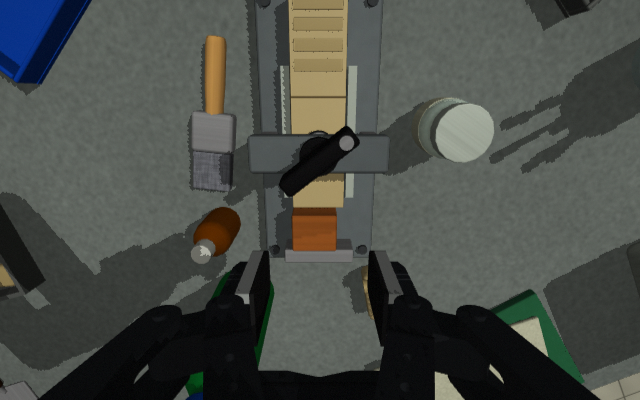

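The knob now reads about +0.90 (open). The spacer is at (314,230) in the picture, which is clamp (84.7, -4.2) with its top at z 56. I'll grasp it next.

Run:
```python
from h import *
Rs=R(A+np.pi+0.012)
ctrl.gripper_to(62,25)
p=C(84.7,-4.3,0)
ctrl.move_ptp(p+[0,0,140],Rs); st()
hit=ctrl.move_l(p+[0,0,54],vel=120,threshold=10); st(f'down {hit}')
ctrl.gripper_to(30,25); st('grip')
ctrl.move_l(p+[0,0,130],vel=120); st('lift')
im,W,s=shot('w3')
```

```text
t 7.94 p [648.6   7.  140.1] F [ 0.8 -0.9  1.1] M [ 0.04 -0.    0.  ] g 61.8
down False t 8.81 p [649.6   6.8  55.1] F [0.7 0.1 0.3] M [-0.04 -0.03  0.  ] g 61.7
grip t 9.1 p [650.    6.7  55.6] F [-0.5 -0.7  3.2] M [-0.07  0.04  0.02] g 43.5
lift t 9.88 p [647.9   7.  129.1] F [ 1.4 -0.7 -0.9] M [ 0.03  0.03 -0.01] g 43.6
```

View pics/w3.png

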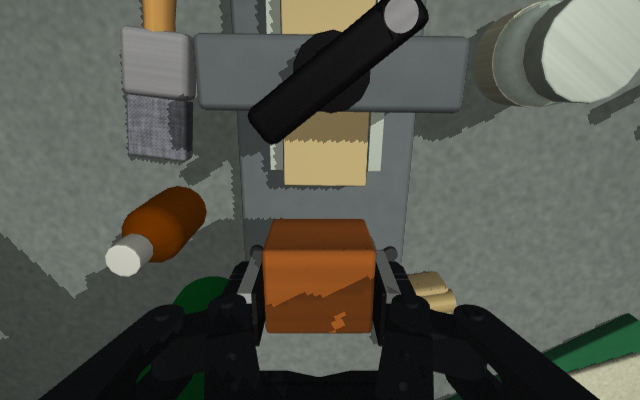

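Run:
```python
from h import *
W=world('top',np.load('pics/top0.npy'))
m=np.zeros((400,640),bool); m[125:185,170:262]=1; m&=(W[...,2]>20)&(W[...,2]<240)
P=W[m]; print(P.min(0),P.max(0)); 
for z in (20,90,130,170): Q=P[P[:,2]>z]; print(z,len(Q),Q.min(0)[:2],Q.max(0)[:2])
t=np.array([510,355.7])
for yaw in (0,np.pi,np.deg2rad(14.5),np.deg2rad(14.5)+np.pi,np.deg2rad(14.5)-np.pi/2,np.deg2rad(14.5)+np.pi/2):
    q=ctrl.solve_ik([*t,60],R(yaw)); print(np.rad2deg(yaw),None if q is None else np.round(q,2))
```

```text
[634.84522908 352.7700092   20.23245525] [707.11048573 426.73766529 219.60269561]
20 601 [634.84522908 352.7700092 ] [707.11048573 426.73766529]
90 336 [635.40158293 352.7700092 ] [707.11048573 426.73766529]
130 199 [639.63461073 352.84477021] [703.38091858 426.73766529]
170 144 [639.63461073 352.84477021] [703.38091858 426.73766529]
0.0 [ 0.47  0.52  1.56 -0.    1.06  2.04]
180.0 [ 0.47  0.52  1.56 -0.    1.06 -1.1 ]
14.500000000000002 [ 0.47  0.52  1.56 -0.    1.06  1.79]
194.5 [ 0.47  0.52  1.56 -0.    1.06 -1.35]
-75.5 None
104.5 [ 0.47  0.52  1.56 -0.    1.06  0.22]
```

Run:
```python
from h import *
Rt=R(np.deg2rad(194.5)); t=np.array([510,355.7])
p=C(84.7,-4.3,0)
ctrl.move_l(p+[0,0,200],vel=250)
ctrl.move_l([*t,200],Rt,vel=250); st('over')
ctrl.move_l([*t,65],vel=200)
hit=ctrl.move_l([*t,37],vel=50,threshold=5); st(f'down {hit}')
ctrl.gripper_to(62); st('open')
ctrl.move_l([*t,120],vel=200)
im,W,s=shot('w4'); st()
```

```text
over t 12.02 p [510.4 354.7 199.9] F [ 0.8  0.9 -1.7] M [0.02 0.03 0.04] g 43.7
down True t 13.34 p [509.9 355.7  40.1] F [-0.4  0.5  2.6] M [ 0.04 -0.12  0.01] g 43.3
open t 13.66 p [509.  355.2  39.6] F [-0.1  0.3 -0.5] M [-0.04 -0.02 -0.03] g 62.3
 t 14.26 p [508.9 355.1 118.4] F [-0.   0.  -0.4] M [ 0.01 -0.01 -0.02] g 62.0
```

View pics/w4.png

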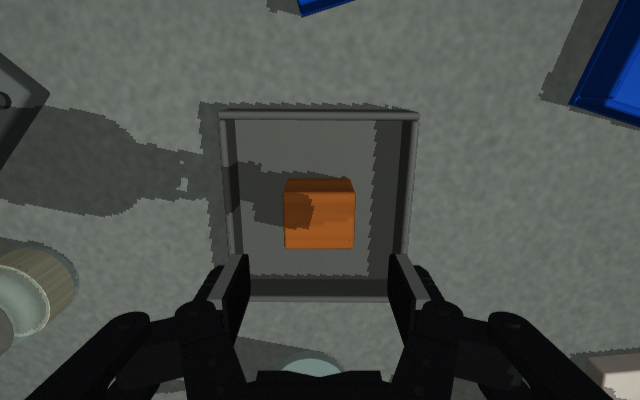

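The spacer sits in the tray at (319,215), well inside the walls. Next is the push.

Run:
```python
from h import *
t=np.array([510,355.7])
ctrl.gripper_to(0,40)
ctrl.move_ptp(C(-155,0,130),K(0)); st('pre')
ctrl.move_l(C(-155,0,51),vel=150); st('down')
hit=ctrl.move_l(C(-105,0,51),vel=70,threshold=20); s=st(f'push1 {hit}')
if not hit:
    hit=ctrl.move_l(C(-86,0,51),vel=25,threshold=12); s=st(f'push2 {hit}')
print('clamp x',(s['eef_pos'][:2]-AX)@ex)
```

```text
pre t 15.82 p [440.5 124.5 130.6] F [ 0.3  0.2 -0.2] M [-0.01  0.01  0.01] g -0.0
down t 16.5 p [440.3 124.5  51.3] F [-0.5 -0.4  0.3] M [-0.05 -0.02  0.01] g 0.0
push1 False t 17.37 p [484.2 100.   51.1] F [-1.1  0.1 -0.1] M [ 0.    0.07 -0.01] g 0.2
push2 True t 17.9 p [490.9  95.7  50.2] F [-0.1  0.4 -0.6] M [ 0.03 -0.   -0.06] g -0.0
clamp x -96.35265057854777
```

Run:
```python
from h import *
hit=ctrl.move_l(C(-88,0,51),vel=15,threshold=25); s=st(f'push3 {hit}')
print('clamp x',(s['eef_pos'][:2]-AX)@ex)
ctrl.move_l(C(-110,0,51),vel=100); ctrl.move_l(C(-110,0,180),vel=250)
ctrl.gripper_to(45,30)
ctrl.move_ptp(C(10,0,250),K(0)); im,W,s=shot('w5'); st('view')
```

```text
push3 False t 18.68 p [491.4  95.2  49.8] F [-16.5   8.9  13.4] M [ 1.43  2.39 -0.03] g 0.3
clamp x -95.68310155166547
view t 20.88 p [582.9  46.7 248.2] F [-0.4  1.7 -0.6] M [-0.05 -0.01  0.01] g 45.3
```

View pics/w5.png

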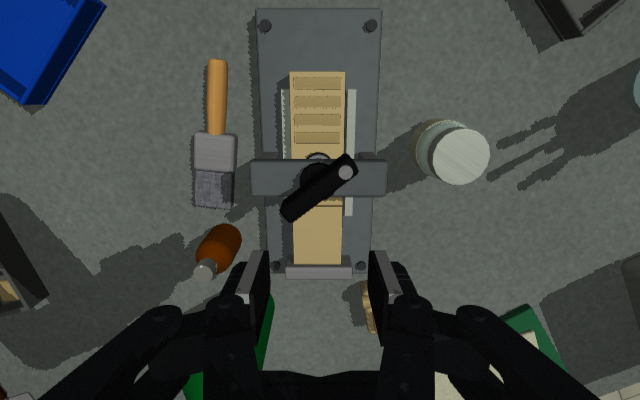

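Run:
```python
from h import *
W=np.load('pics/w5.npy'); im=cv2.imread('pics/w5.png')
xy=W[...,:2]-AX; X=xy@ex; Y=xy@ey; Z=W[...,2]
m=(abs(Y)<20)&(Z>40)&(Z<48)
v,u=np.nonzero(m); print('slab top x',np.percentile(X[m],[.5,99.5]))
for c in (300,315,330):
    print(c,[(r,X[r,c].round(1),Z[r,c].round(1),im[r,c].tolist()) for r in range(256,272,1)])
    print('  near',[(r,X[r,c].round(1),Z[r,c].round(1)) for r in range(66,76)])
m=(Z>127)&(Z<142)&(abs(X)<45)&(abs(Y)<45); r=cv2.minAreaRect(W[m][:,:2].astype(np.float32)); print(r)
```

```text
slab top x [-83.77124728 105.51872717]
300 [(256, np.float64(95.3), np.float64(44.9), [100, 143, 161]), (257, np.float64(96.7), np.float64(44.3), [99, 143, 160]), (258, np.float64(97.6), np.float64(44.8), [100, 145, 161]), (259, np.float64(99.3), np.float64(43.7), [100, 144, 162]), (260, np.float64(100.0), np.float64(44.7), [99, 143, 162]), (261, np.float64(101.4), np.float64(44.2), [100, 145, 163]), (262, np.float64(103.2), np.float64(42.9), [100, 144, 161]), (263, np.float64(104.1), np.float64(43.5), [94, 134, 150]), (264, np.float64(105.3), np.float64(43.5), [67, 82, 88]), (265, np.float64(105.5), np.float64(45.3), [56, 56, 56]), (266, np.float64(105.5), np.float64(47.5), [62, 65, 65]), (267, np.float64(105.3), np.float64(49.8), [92, 93, 94]), (268, np.float64(106.3), np.float64(50.1), [113, 114, 115]), (269, np.float64(107.7), np.float64(49.8), [115, 118, 117]), (270, np.float64(108.5), np.float64(50.4), [114, 115, 117]), (271, np.float64(109.3), np.float64(51.1), [111, 113, 112])]
  near [(66, np.float64(-90.2), np.float64(21.3)), (67, np.float64(-89.4), np.float64(20.7)), (68, 
[... 2536 characters left out ...]
), np.float64(50.5), [118, 120, 119]), (270, np.float64(108.5), np.float64(50.4), [115, 117, 116]), (271, np.float64(109.8), np.float64(50.1), [111, 113, 112])]
  near [(66, np.float64(-90.2), np.float64(22.3)), (67, np.float64(-89.5), np.float64(19.4)), (68, np.float64(-88.5), np.float64(21.0)), (69, np.float64(-87.7), np.float64(19.7)), (70, np.float64(-86.8), np.float64(20.4)), (71, np.float64(-85.9), np.float64(20.5)), (72, np.float64(-83.8), np.float64(45.0)), (73, np.float64(-83.0), np.float64(44.4)), (74, np.float64(-82.1), np.float64(44.7)), (75, np.float64(-81.3), np.float64(43.6))]
((576.3463134765625, 50.66805648803711), (14.149142265319824, 63.79740905761719), 10.063398361206055)
```

The strip's far end meets the stop face at clamp x 105, rows 264-267, with no gap. Now I'll tighten.

Run:
```python
from h import *
z=135
ctrl.move_ptp(C(0,0,180),K(.9)); ctrl.move_l(C(0,0,z),K(.9),vel=100); st('down')
ctrl.gripper_to(5,40); st('grip')
for k in (.2,-.5,-1.1,-1.57):
    ctrl.move_ptp(C(0,0,z),K(k)); s=st(k)
x=s['eef_rot'][:,0]; print('k',((A+np.pi)-np.arctan2(x[1],x[0])+np.pi)%(2*np.pi)-np.pi)
ctrl.gripper_to(45); st('open')
ctrl.move_l(C(0,0,180),vel=200)
ctrl.move_ptp(C(10,0,250),K(0)); im,W,s=shot('w6'); st('view')
xy=W[...,:2]-AX; X=xy@ex; Y=xy@ey; Z=W[...,2]
m=(Z>127)&(Z<142)&(abs(X)<45)&(abs(Y)<45); print(cv2.minAreaRect(W[m][:,:2].astype(np.float32)))
m=(abs(Y)<20)&(Z>40)&(Z<48);print('slab top x',np.percentile(X[m],[.5,99.5]))
m=(abs(Z-98)<4)&(abs(X)<16)&(abs(Y)<56)
n,l,ss,_=cv2.connectedComponentsWithStats(m.astype(np.uint8)); print(cv2.minAreaRect(W[m][:,:2].astype(np.float32)))
```

```text
down t 22.36 p [576.3  50.6 135.1] F [-0.5  0.4  0.2] M [-0.05 -0.01 -0.01] g 44.8
grip t 22.75 p [575.7  50.5 136.2] F [-3.9 -1.2  5.1] M [-0.16  0.66 -0.02] g 13.4
0.2 t 23.46 p [575.5  50.4 136.2] F [-4.2 -1.1  5.3] M [-0.12  0.71  0.1 ] g 13.4
-0.5 t 24.17 p [575.5  50.3 136.1] F [-4.7 -1.4  5.6] M [-0.16  0.77  0.07] g 13.2
-1.1 t 24.79 p [575.5  50.1 136.1] F [-4.6 -2.   5.7] M [-0.27  0.79  0.05] g 13.1
-1.57 t 25.32 p [575.6  50.1 136.1] F [-4.7 -2.6  4.7] M [-0.28  0.76  0.04] g 12.9
k -1.570268339672042
open t 25.73 p [576.2  50.8 135. ] F [0.3 0.5 0.8] M [ 0.03  0.01 -0.04] g 44.8
view t 27.54 p [584.4  46.  249.1] F [-0.3  0.4 -0.5] M [0.01 0.02 0.03] g 45.2
((576.0573120117188, 50.9932746887207), (64.13028717041016, 13.647008895874023), 61.691558837890625)
slab top x [-83.74274944 105.54306465]
((575.88232421875, 50.80727005004883), (111.78083801269531, 29.349876403808594), 61.90007400512695)
```

View pics/w6.png

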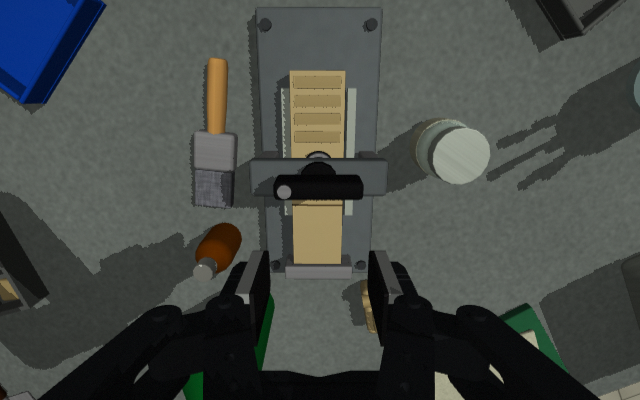

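The bar lies square across the clamp, parallel to the bridge to about 0.2°. The inlay is on the -y side at (284,192). The strip is still against the stop and the bystanders are unmoved, so I'll hand in.

Run:
```python
from h import *
print(ctrl.finish_job()); st()
```

```text
the job is handed in; nothing more can be done
None
the job is handed in; nothing more can be done
```

I did the whole job in the order asked and handed it in at about 27.5 s of the 72 s allowed; handing in gives no verdict.

- **Loosening:** I turned the knob clockwise from about -0.27 to +0.90 rad, which lifts the pad about 3.4 mm clear of the strip.
- **Spacer:** It now stands in the middle of the undivided grey tray, well inside the walls.
- **Strip:** I pushed it until it was blocked at about 20 N. In the pictures its far end meets the stop face at clamp x 105, with no gap before or after clamping.
- **Tightening:** I wound the knob anticlockwise to -1.570 rad by the wrist's angle. The last picture shows the bar parallel to the bridge to about 0.2°, with the inlay on the correct side.

**One reading disagreed:** the first stop at the end of the push triggered with almost no force left afterwards. I pushed again, more firmly, and the strip moved less than 1 mm more before it was held.

In the last picture the gripper was clear of everything. The bystanders in view had not moved, though not all of them were in the frame.

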